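# Load the sample tube into the polarimeter

## Task

Take the blue-capped sample tube from the green cradle and lay it in the polarimeter's V-trough with its steel window end towards the instrument. Then push it along the trough through the sprung shutter, gently, until its window end is fully home against the stop inside, and leave it there. Leave the red-capped tube in the cradle and do not disturb the other things.

Things in the scene. Friction and masses are not known exactly. Their poses are not given: they have to be found in the camera images.
- sample_tube: the tube to load: glass, 22 mm diameter, 120 mm long over all, 0.22 kg, with 30 mm diameter caps 14 mm long at both ends (steel cap with a flat window at one end, blue cap at the other). Origin at its middle, on its axis; +x runs along the tube towards the steel window end. It starts level in the cradle, axis 44 mm above the bench.
- sample_tube_window (a point): centre of the flat steel window end of the sample tube (60 mm from its middle)
- sample_tube_cap (a point): centre of the flat blue-capped end of the sample tube (60 mm from its middle)
- reference_tube: same tube with a red cap instead of a blue one, in the other place of the cradle, 78 mm from the sample tube; stays there. Origin and axes as the sample tube's
- cradle: fixed green storage cradle, base plate 92 x 150 x 8 mm, two places at y = +39 and -39 mm; each place is a pair of V-notches, 8 mm thick, at x = +33 and -33 mm, which hold a tube by its glass along x, 44 mm above the bench; between the notches the fingers may go down to 10 mm above the bench. Origin on the bench under its centre
- polarimeter: fixed bench polarimeter. Origin on the bench under the port, in the plane of the head's front face; +x runs into the head, z up. Head white over grey, 155 mm wide, 160 deep, 207 high; from 126 mm above the bench up, its display console overhangs the face by 23 mm, so to reach the tube's end at the port the tool must lean back, 35 to 45 degrees off vertical. Over 50 N between tube and polarimeter harms the tube
- port (a point): point on the tube axis in the plane of the head's face. Port 42 mm wide, up to 94 mm above the bench. A sprung black shutter flap hangs 10 mm behind the face: the tube's end swings it in and up against up to 7 N; then it rests on the tube and drags, 2 to 4 N in all. The firm end stop is out of sight, preset 96 to 114 mm behind the face: home, the tube's blue end is still 6 to 24 mm in front of the face
- trough_front (a point): point on the tube axis, 72 mm above the bench, at the open front end of the trough, 155 mm in front of the port. The trough is an aluminium 120 degree V-groove, straight from here through the port to the back of the head; the flanks' upper edges are 60.5 mm above the bench, the rail 25 mm wide. A tube lying in it has its axis 72 mm above the bench
- sensor_pin (a joint): travel in m of the sprung tube-sensing pin that sticks 5 mm out of the end stop: 0 with no tube, 0.005 when the tube's end is flat against the stop; under 0.6 N
- timer: bystander: white bench timer 64 x 64 x 20 mm, origin under its centre
- buffer_bottle: bystander: small white bottle with blue cap, 43 mm diameter, 96 mm high, origin under its centre
- small_beaker: bystander: small beaker, 48 x 55 x 60 mm, origin under its centre
- dish: bystander: clear petri dish, 62 mm diameter, 15 mm high, origin under its centre
- pot: bystander: clear sample pot with white lid, 43 mm diameter, 48 mm high, origin under its centre

How it is judged:
On the way:
1. the sample tube lies in the trough in front of the port, window end towards the head (x of sample_tube_window in the frame of polarimeter between -0.1 and 0.04 m and x of sample_tube_cap in the frame of polarimeter below -0.06 m and y of sample_tube in the frame of polarimeter between -0.005 and 0.005 m and z of sample_tube in the frame of polarimeter below 0.079 m and angle between the x axis of sample_tube and the x axis of polarimeter, either way round below 0.12 rad), for 0.2 s.
At the end, for the whole second after the job is handed in: The sample tube lies at rest in the V-groove, within 3 mm and 0.05 rad of its line, window end first and within about 1.5 mm of the inner stop (sensing pin pressed in by more than 3.4 of its 5 mm); the red-capped tube is still in its place (within 20 mm) (value of joint sensor_pin above 0.0034 m and x of sample_tube_window in the frame of polarimeter above 0.09 m and y of sample_tube_window in the frame of polarimeter between -0.003 and 0.003 m and z of sample_tube in the frame of polarimeter between 0.069 and 0.075 m and angle between the x axis of sample_tube and the x axis of polarimeter, either way round below 0.05 rad and linear speed of sample_tube below 0.02 m/s and distance of reference_tube from where it was at the start of the episode below 0.02 m); the robot touches nothing.
It fails at once if the tube is pressed or knocked against the polarimeter with more than 50 N (contact force between sample_tube and polarimeter above 50 N).
It fails at once if a bystander is shifted by more than 30 mm (distance of any of timer, buffer_bottle, small_beaker, dish, pot, reference_tube from where it was at the start of the episode above 0.03 m).
It also fails if it takes over 58 s, if anything falls off the work surface, if the arm or the gripper's body presses on something with over 40 N, if the wrist force passes 120 N, or if a joint passes its speed limit or range.

## Robot

A 7-joint arm with a two-finger parallel gripper is mounted at the origin on a cart in front of the work surface, level with it; the furniture and walls round the work are solid. World frame = base frame: x ahead of the robot, y to its left, z up, the work surface at z = 0. Lengths are in m, angles in rad, forces in N, time in s.
With the tool pointing down it reaches from about 0.425 to 0.875 m from the base axis. Payload 4.7 kg.
Tool frame: the origin (TCP) lies midway between the tips of the shut fingers; the grasp point (between the pads) lies 19 mm behind it; z points along the fingers, y is the line along which they close (so a half turn about z gives the same grasp; the last joint's range is limited). The gripper opens to 87 mm and grips with 3 to 60 N. Pads are 19 mm wide; open, the fingers measure 117 mm over their backs; the gripper's body (75 mm by 190 mm) begins 51 mm behind the grasp point.
Start: joints at [1.157, 0.321, -0.07, 1.45, 0.023, 1.371, -0.057], TCP at [0.27, -0.591, 0.223] pointing down, gripper open.
Joint ranges: [-2.86, 2.86], [-0.3, 2.09], [-1.38, 1.24], [0.06, 2.45], [-1.56, 4.7], [0.09, 2.05], [-2.69, 2.69]. Speed limits (rad/s): [2.57, 2.57, 3.14, 3.14, 3.14, 3.14, 3.14].

## Interface

Orientations are given as a unit quaternion [w, x, y, z].
In Python, from bench import env gives the robot as it stands. Calls block until the motion is done:
- env.move_pose(position, orientation): joint-space move of the TCP to a pose.
- env.move_straight(position, attitude=None, rate=0.15, contact_N=None): straight line of the TCP; attitude=None keeps the orientation; rate is the mean speed in m/s. With contact_N (N) it stops when the force on the tool has changed by that much, and returns True; else False.
- env.move_joints(angles): joint-space move.
- env.gripper_to(opening, grasp_force=None): opening from 0.0 (shut) to 1.0 (fully open); grasp_force is the grip in N (None keeps the last); returns when the fingers have stopped.
- env.hold(seconds).
- env.inverse_kinematics(position, orientation): joint angles nearest the present ones, or None.
- env.grab_frame(name): name is "scene" or "top" or "wrist"; returns (picture, depth): 400x640x3 uint8, blue, green, red; 400x640 float32, m along the optical axis (not along the pixel's ray), 0 where there is no reading.
- env.calibration(name): a dict with "fx", "fy", "cx", "cy" (pixels), "cam_to_world" (4x4, takes a point from camera to world coordinates). Camera axes: x right, y down, z forward; pixel columns grow to the right and rows downward; lengths in m; the calibration is good to about 2 mm. A picture is of the moment at which its call begins: read the wrist's pose just before it. calibration takes no time and is no camera call; for the wrist camera it gives the pose at the moment of the call.
A pose or a line that the arm cannot do raises env.PlanningError and nothing moves.
- env.job_done(): hands the job in; it is judged then, once.
Readings, each from a call of its own:
- env.current_time_s(): time.
- env.current_joint_positions(): joint angles.
- env.current_dq(): joint speeds.
- env.current_effort(): joint torques, N m.
- env.current_ee_pos(): TCP position.
- env.current_tool_rot(): TCP orientation.
- env.current_ft_force(): force on the tool from outside, world axes, zero at the start.
- env.current_wrist_torque(): the same for the moment, N m.
- env.current_opening(): opening from 0.0 (shut) to 1.0 (fully open).
- env.current_finger_force(): force on a finger pad.
Only numpy, scipy, OpenCV 4.12 (cv2) and the standard library are available. Lean on these libraries where they do the work, as an engineer would, in place of code of your own. Each camera call takes 0.05 s, during which the arm holds its last target. There are 200 camera calls.

## Working session

There is one attempt and no reset: what is moved stays moved. The work goes in short steps, each a Python script; the robot and the scene stay as the last script left them, time stands still between calls to the robot, and variables do not carry over. Pictures are saved under pics/ and viewed, at most 10 in all, crops included, and the job is handed in when it is done.

```bash
ls; mkdir -p pics
python3 - <<'E'
from bench import env
import cv2,numpy as np
for n in ("scene","top"):
    im,d=env.grab_frame(n); cv2.imwrite(f"pics/{n}.png",im); np.save(f"{n}_d.npy",d)
    c=env.calibration(n); print(n,c['fx'],c['fy'],c['cx'],c['cy'],np.round(c['cam_to_world'],3).tolist())
print(env.current_ee_pos(),env.current_tool_rot(),env.current_time_s())
print(np.round(env.calibration("wrist")['cam_to_world'],3).tolist())
E
```

```text
pics
scene 396.3778809766819 396.3778809766819 319.3100302967741 199.84761239895266 [[-0.768, -0.487, 0.416, 0.145], [-0.641, 0.576, -0.507, 0.35], [0.007, -0.656, -0.755, 0.844], [0.0, 0.0, 0.0, 1.0]]
top 492.24619539742673 492.24619539742673 315.65010415155973 209.53562697064154 [[0.015, -0.998, 0.062, 0.475], [-1.0, -0.015, 0.001, -0.189], [-0.0, -0.062, -0.998, 1.299], [0.0, 0.0, 0.0, 1.0]]
[ 0.2694117  -0.59098896  0.22157723] [-8.28494830e-04  9.77203201e-01  2.12304396e-01 -2.48275409e-04] 0.1
[[0.414, -0.874, -0.256, 0.34], [-0.91, -0.398, -0.113, -0.559], [-0.003, 0.28, -0.96, 0.384], [0.0, 0.0, 0.0, 1.0]]
```

View pics/scene.png

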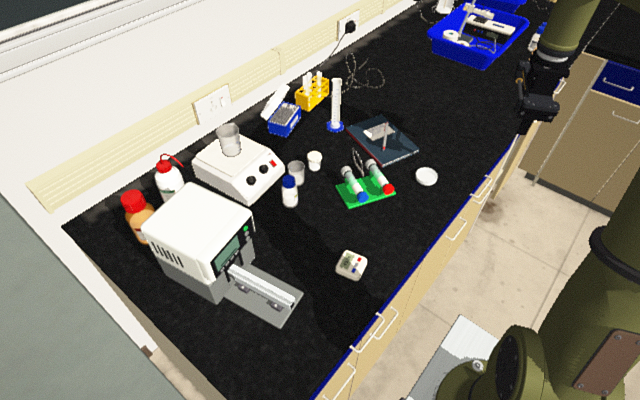

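View pics/top.png

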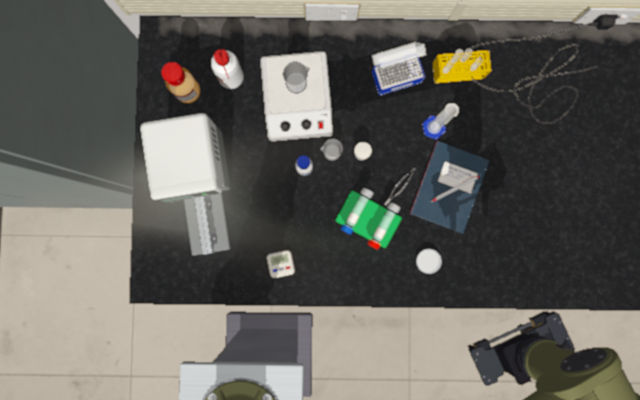

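The scene picture shows the polarimeter at left with its trough towards the robot, and the cradle mid-bench. In the top picture the blue cap is at (347,229) with its steel end at (366,193), the red cap is at (374,244), and the trough runs from (209,250) to (200,195). Next I'll turn these into world coordinates.

```bash
cat > h.py <<'E'
from bench import env
import cv2,numpy as np
from scipy.spatial.transform import Rotation as R
def ray(c,u,v,z):
    T=np.array(c['cam_to_world']); d=T[:3,:3]@np.stack([(np.asarray(u,float)-c['cx'])/c['fx'],(np.asarray(v,float)-c['cy'])/c['fy'],np.ones(np.shape(u))]).reshape(3,-1)
    o=T[:3,3:]; return (o+d*(z-o[2])/d[2]).T
def cloud(c,d):
    v,u=np.mgrid[:400,:640]; P=np.stack([(u-c['cx'])/c['fx']*d,(v-c['cy'])/c['fy']*d,d],-1)
    T=np.array(c['cam_to_world']); return P@T[:3,:3].T+T[:3,3]
def quat(yaw,lean=0.,flip=False):
    """tool z tilted by lean: tip forward along yaw direction; tool x along -heading if flip"""
    h=np.array([np.cos(yaw),np.sin(yaw),0]); z=np.sin(lean)*h-np.cos(lean)*np.array([0,0,1])
    x=np.cos(lean)*h+np.sin(lean)*np.array([0,0,1]); x=-x if flip else x
    return R.from_matrix(np.stack([x,np.cross(z,x),z],1)).as_quat(scalar_first=True)
def mask(im,col):
    H=cv2.cvtColor(im,cv2.COLOR_BGR2HSV)
    return {'blue':cv2.inRange(H,(105,130,60),(130,255,255)),'green':cv2.inRange(H,(45,120,60),(80,255,255)),
     'red':cv2.inRange(H,(0,150,90),(8,255,255))|cv2.inRange(H,(172,150,90),(180,255,255))}[col]
E
python3 - <<'E'
from h import *
im=cv2.imread("pics/top.png"); d=np.load("top_d.npy"); c=env.calibration("top"); P=cloud(c,d)
for col,box in(('blue',(330,215,365,240)),('red',(360,230,390,255)),('green',(320,180,420,260))):
    m=mask(im,col); x0,y0,x1,y1=box; s=np.zeros_like(m); s[y0:y1,x0:x1]=m[y0:y1,x0:x1]
    v,u=np.nonzero(s); print(col,len(u),u.mean(),v.mean(),ray(c,u.mean(),v.mean(),0.05).round(4),P[v,u].mean(0).round(4))
# steel ends: high points near cradle
b=P[180:260,320:420].reshape(-1,3); b=b[(b[:,2]>.045)&(b[:,2]<.07)]; print(len(b),b.min(0),b.max(0))
# trough rail
q=P[180:265,170:240].reshape(-1,3); r=q[(q[:,2]>.045)&(q[:,2]<.07)]
mu=r.mean(0); w=np.linalg.svd((r-mu)[:,:2])[2][0]; w*=np.sign(w[0]); t=(r-mu)[:,:2]@w
print("rail",len(r),mu,w,np.degrees(np.arctan2(w[1],w[0])),np.percentile(t,[0,2,98,100]), "front",mu[:2]+w*np.percentile(t,1), "width",np.ptp((r-mu)[:,:2]@[-w[1],w[0]]))
h=P[100:230,120:240].reshape(-1,3); h=h[h[:,2]>.18]
print("head",cv2.minAreaRect((h[:,:2]*1000).astype(np.float32)),h[:,2].max())
E
```

```text
blue 77 346.31168831168833 229.72727272727272 [[ 0.5027 -0.2662  0.05  ]] [ 0.5024 -0.2658  0.0574]
red 76 373.36842105263156 244.73684210526315 [[ 0.4657 -0.3351  0.05  ]] [ 0.4657 -0.3341  0.0583]
green 1433 367.75785066294486 218.4082344731333 [[ 0.5322 -0.3204  0.05  ]] [ 0.5342 -0.3246  0.0096]
860 [ 0.45763074 -0.39781495  0.04500415] [ 0.60972721 -0.25262468  0.0643932 ]
rail 605 [0.51354585 0.09378844 0.05685321] [0.99810292 0.0615676 ] 3.529795961716057 [-0.07515552 -0.07218682  0.08970901  0.10744378] front [0.44078523 0.08930023] width 0.08179047216722882
head ((631.4775390625, 2.7940826416015625), (445.60107421875, 215.79534912109375), 76.65151977539062) 1.2994944889066027
```

Run:
```python
from h import *
yt=np.radians(-28.4); yp=np.radians(4)
h=np.array([np.cos(yp),np.sin(yp)]); tf=np.array([.4408,.0893]); port=tf+.155*h
f=lambda p,z,y,l,fl: (lambda q: None if q is None else np.round(q,2).tolist())(env.inverse_kinematics([p[0],p[1],z],quat(y,l,fl)))
for fl in (0,1):
    print("grasp",fl,f((.549,-.291),.034,yt,0,fl),f((.549,-.291),.2,yt,0,fl))
    for l in (0,.35,.7):
        for x in (-.16,-.12,-.1,-.085,-.06,-.02): print(fl,l,x,f(port+x*h,.07,yp,l,fl))
```

```text
grasp 0 [0.6, 0.42, -0.19, 1.72, 0.09, 1.01, -1.69] [0.63, 0.28, -0.22, 1.55, 0.06, 1.32, -1.67]
0 0 -0.16 [0.66, 0.09, -0.94, 2.09, 0.08, 1.0, -1.82]
0 0 -0.12 [0.6, 0.2, -0.9, 2.0, 0.18, 1.02, -1.89]
0 0 -0.1 [0.57, 0.25, -0.89, 1.96, 0.22, 1.03, -1.92]
0 0 -0.085 [0.55, 0.29, -0.88, 1.92, 0.25, 1.05, -1.94]
0 0 -0.06 [0.52, 0.34, -0.86, 1.87, 0.3, 1.07, -1.96]
0 0 -0.02 [0.47, 0.43, -0.84, 1.77, 0.36, 1.1, -1.98]
0 0.35 -0.16 [0.38, -0.25, -0.65, 2.38, -0.14, 0.63, -1.68]
0 0.35 -0.12 [0.94, -0.23, -1.14, 2.29, -0.26, 0.62, -1.53]
0 0.35 -0.1 [0.97, -0.13, -1.19, 2.24, -0.11, 0.6, -1.66]
0 0.35 -0.085 [0.94, -0.04, -1.18, 2.21, 0.04, 0.6, -1.78]
0 0.35 -0.06 [0.8, 0.07, -1.08, 2.16, 0.22, 0.61, -1.93]
0 0.35 -0.02 [0.57, 0.16, -0.87, 2.08, 0.32, 0.63, -2.0]
0 0.7 -0.16 None
0 0.7 -0.12 None
0 0.7 -0.1 None
0 0.7 -0.085 None
0 0.7 -0.06 None
0 0.7 -0.02 None
grasp 1 [0.86, 0.47, -0.52, 1.71, 0.26, 1.04, 1.33] [0.88, 0.32, -0.54, 1.54, 0.16, 1.33, 1.4]
1 0 -0.16 [0.68, 0.09, -0.96, 2.09, 0.09, 1.0, 1.32]
1 0 -0.12 [0.67, 0.22, -0.99, 2.0, 0.22, 1.03, 1.22]
1 0 -0.1 [0.66, 0.28, -0.99, 1.96, 0.27, 1.04, 1.18]
1 0 -0.085 [0.65, 0.33, -0.99, 1.92, 0.31, 1.06, 1.16]
1 0 -0.06 [0.63, 0.4, -1.0, 1.86, 0.38, 1.09, 1.12]
1 0 -0.02 [0.59, 0.5, -1.0, 1.77, 0.46, 1.13, 1.09]
1 0.35 -0.16 [0.5, -0.27, -0.74, 2.37, -0.2, 0.63, 1.52]
1 0.35 -0.12 [0.58, -0.15, -0.83, 2.29, -0.07, 0.61, 1.43]
1 0.35 -0.1 [0.59, -0.08, -0.85, 2.25, 0.01, 0.6, 1.37]
1 0.35 -0.085 [0.55, -0.03, -0.81, 2.22, 0.08, 0.6, 1.32]
1 0.35 -0.06 [0.5, 0.04, -0.77, 2.17, 0.17, 0.61, 1.25]
1 0.35 -0.02 [0.42, 0.14, -0.7, 2.08, 0.27, 0.62, 1.19]
1 0.7 -0.16 None
1 0.7 -0.12 None
1 0.7 -0.1 None
1 0.7 -0.085 None
1 0.7 -0.06 [0.54, -0.13, -0.84, 2.45, 0.6, 0.12, 0.74]
1 0.7 -0.02 [0.14, -0.01, -0.45, 2.38, 1.01, 0.17, 0.38]
```

Run:
```python
from h import *
yt=np.radians(-28.4); yp=np.radians(4)
h=np.array([np.cos(yp),np.sin(yp)]); port=np.array([.4408,.0893])+.155*h
def look(n):
    env.hold(.3); c=env.calibration("wrist"); im,d=env.grab_frame("wrist"); cv2.imwrite(f"pics/{n}.png",im); np.save(n+"_d.npy",d)
    np.save(n+"_c.npy",c,allow_pickle=True); print(n,env.current_time_s(),np.round(env.current_ee_pos(),4))
p=port-.1*h
env.move_pose([*p,.25],quat(yp,0,1)); look("wt")
env.move_pose([.549,-.291,.22],quat(yt,0,1)); look("wc")
cv2.imwrite("pics/both.png",np.hstack([cv2.resize(cv2.imread(f"pics/{n}.png"),(400,250)) for n in("wt","wc")]))
```

```text
wt 3.0083 [0.4957 0.093  0.25  ]
wc 4.8083 [ 0.5492 -0.2904  0.2202]
```

View pics/wt.png

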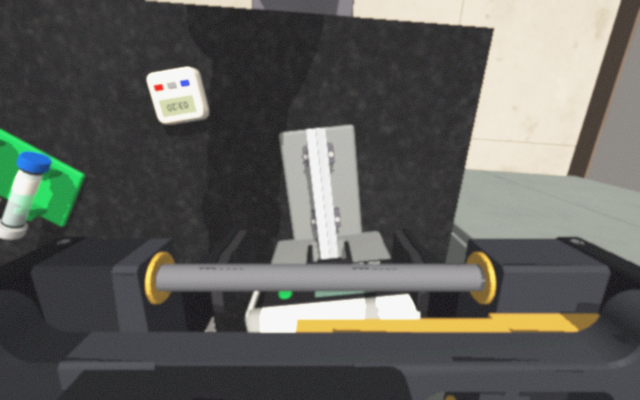

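View pics/wc.png

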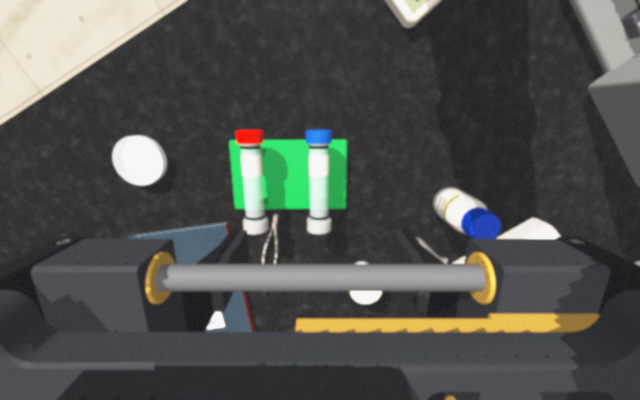

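The first wrist picture shows the bright V-rail from (315,127) to (328,258). The second shows the sample tube from its blue cap at (318,136) to its steel cap at (319,226), with the red-capped tube to its left. I'll fit both lines next.

Run:
```python
from h import *
L=lambda n:(cv2.imread(f"pics/{n}.png"),np.load(n+"_d.npy"),np.load(n+"_c.npy",allow_pickle=True).item())
im,d,c=L("wc")
m=mask(im,'blue'); m[:,:290]=0; m[:,350:]=0; m[200:]=0
v,u=np.nonzero(m); print("blue px",u.min(),u.max(),v.min(),v.max())
P=cloud(c,d)
s=P[120:240,295:345].reshape(-1,3); print("z med",np.percentile(s[:,2],[50,99]))
# tube silhouette: columns per row from brightness/not-green
sat=cv2.cvtColor(im,cv2.COLOR_BGR2HSV)
e=[]
for r in (222,226,230):
    k=np.nonzero((im[r,295:345].min(1)>110))[0]+295; e.append((r,k.min(),k.max()))
print("steel",e, [r for r in range(200,245) if im[r,319].min()>110])
ub=(u.min()+u.max())/2; 
A=ray(c,ub,137,.044)[0]; us=np.mean([x[1:] for x in e]); B=ray(c,us,226,.044)[0]
w=B-A; w/=np.linalg.norm(w); print("yaw",np.degrees(np.arctan2(w[1],w[0])),A,B)
# ends from blue cap visible: outer top edge & steel outer edge
t=P.reshape(-1,3); rel=(t-A)[:,:2]; al=rel@w[:2]; la=rel@[-w[1],w[0]]
k=(abs(la)<.01)&(t[:,2]>.05)&(t[:,2]<.065)&(abs(al)<.15); print("along",np.percentile(al[k],[0,1,99,100]),"lat",np.median(la[k]), "z",np.percentile(t[k,2],[50,99]))
mid=A[:2]+w[:2]*(np.percentile(al[k],1)+np.percentile(al[k],99))/2; print("mid",mid)
im,d,c=L("wt"); P=cloud(c,d)
g=im.min(2); E=[]
for r in range(140,250,6):
    k=np.nonzero(g[r,295:345]>175)[0]+295
    if len(k)>5:E.append((k.min()-.5,k.max()+.5,r))
E=np.array(E); print(E[::4])
l=ray(c,E[:,0],E[:,2],.0605); r=ray(c,E[:,1],E[:,2],.0605); ctr=(l+r)/2
f=np.polyfit(ctr[:,0],ctr[:,1],1); print("width",np.linalg.norm(l-r,axis=1)[::4],"yaw",np.degrees(np.arctan(f[0])),"line",f,"y@.45,.6",np.polyval(f,[.45,.6]))
print("col g",[(i,int(g[i,317])) for i in range(118,136)])
t=P.reshape(-1,3); la=t[:,1]-np.polyval(f,t[:,0]); k=(abs(la)<.01)&(t[:,2]>.04)&(t[:,2]<.075)&(t[:,0]<.62)&(t[:,0]>.38); print("rail x",np.percentile(t[k,0],[0,.5,2,99,100]),np.median(la[k]),np.median(t[k,2]))
for zlo,zhi in((.13,.22),(.02,.12)):
    k=(abs(la)<.06)&(abs(la)>.03)&(t[:,2]>zlo)&(t[:,2]<zhi)&(t[:,0]>.5)&(t[:,0]<.75); print("head x",zlo,np.percentile(t[k,0],[0,1,5,20,50]),k.sum())
```

```text
blue px 305 331 129 143
z med [0.00886674 0.05997663]
steel [(222, np.int64(307), np.int64(330)), (226, np.int64(307), np.int64(330)), (230, np.int64(307), np.int64(329))] [200, 201, 202, 203, 204, 205, 206, 207, 208, 209, 210, 211, 212, 213, 214, 215, 216, 217, 218, 219, 220, 221, 222, 223, 224, 225, 226, 227, 228, 229, 230, 231, 232, 233, 234]
yaw -28.26836388771046 [ 0.50405871 -0.26781201  0.044     ] [ 0.59937596 -0.3190672   0.044     ]
along [-0.00733314 -0.007192    0.11121579  0.11287705] lat -0.0001431125115975808 z [0.05505667 0.06025247]
mid [ 0.54986761 -0.29244495]
[[294.5 344.5 140. ]
 [294.5 344.5 164. ]
 [294.5 344.5 188. ]
 [294.5 333.5 212. ]
 [317.5 336.5 236. ]]
width [0.05913943 0.06049813 0.06192074 0.049459   0.02469266] yaw 7.134254710200321 line [0.12516376 0.03110412] y@.45,.6 [0.08742781 0.10620238]
col g [(118, 51), (119, 54), (120, 56), (121, 53), (122, 53), (123, 49), (124, 54), (125, 54), (126, 68), (127, 128), (128, 201), (129, 231), (130, 232), (131, 231), (132, 228), (133, 229), (134, 228), (135, 229)]
rail x [0.43719116 0.43831181 0.44056242 0.60278192 0.60651464] 0.00026104314227743536 0.05824786035672147
head x 0.13 [0.56024685 0.56153432 0.56340381 0.56760407 0.57892068] 2426
head x 0.02 [0.5008249  0.51099092 0.57524454 0.5834055  0.58616074] 1156
```

Run:
```python
from h import *
im=cv2.imread("pics/wt.png");d=np.load("wt_d.npy");c=np.load("wt_c.npy",allow_pickle=True).item()
t=cloud(c,d).reshape(-1,3); H=cv2.cvtColor(im,cv2.COLOR_BGR2GRAY).reshape(-1)
f=np.array([.09,.049])
for _ in range(4):
    la=t[:,1]-np.polyval(f,t[:,0]); k=(abs(la)<.018)&(t[:,2]>.05)&(t[:,2]<.066)&(t[:,0]>.44)&(t[:,0]<.56)
    # centre per x slice from extents
    xs=np.arange(.445,.555,.008); C=[]
    for x in xs:
        s=k&(abs(t[:,0]-x)<.004); C.append((t[s,1].min()+t[s,1].max())/2 if s.sum()>5 else np.nan)
    C=np.array(C); g=~np.isnan(C); f=np.polyfit(xs[g],C[g],1)
print(f,np.degrees(np.arctan(f[0])),(C-np.polyval(f,xs)).round(4),k.sum(), np.ptp(la[k]))
p=np.array([.5499,-.2924]); q=quat(np.radians(-28.3),0,1)
env.gripper_to(.5)
env.move_straight([*p,.09],q,rate=.15); env.move_straight([*p,.0355],rate=.08)
env.gripper_to(0.,25); print(env.current_opening()*87,env.current_finger_force(),env.current_ft_force())
env.move_straight([*p,.17],rate=.12)
print(env.current_opening()*87,env.current_ft_force(),env.current_time_s())
env.hold(.2);im,d=env.grab_frame("wrist");cv2.imwrite("pics/held.png",im)
```

```text
[0.17656412 0.0056853 ] 10.013176641091615 [-0.0001  0.0002 -0.0001  0.0002 -0.     -0.0004  0.      0.0004  0.0001
 -0.0001 -0.0004  0.0001  0.0005 -0.0003] 1826 0.023983015816944134
21.270745648253836 25.000051259994507 [-1.26388378 -0.28613864  1.56848603]
21.134089783581047 [ 1.31558208 -0.1900201  -2.74709567] 9.45
```

View pics/held.png

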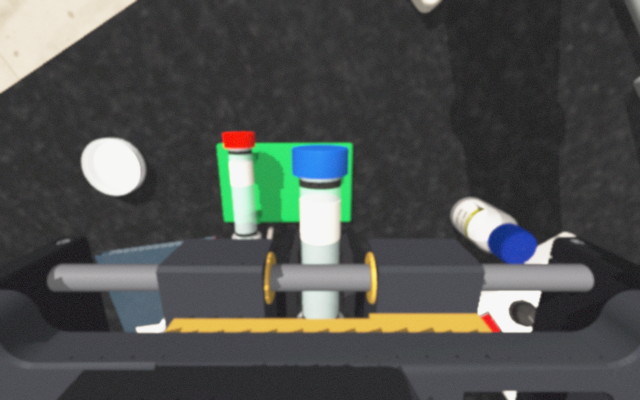

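```bash
cat >> h.py <<'E'
YP=np.radians(10.013); HP=np.array([np.cos(YP),np.sin(YP)]); X0=.5915; PORT=np.array([X0,.17656*X0+.005685])
def pol(x,y=0): return PORT+x*HP+y*np.array([-HP[1],HP[0]])
def topol(p): r=np.asarray(p)[:2]-PORT; return r@HP, r@[-HP[1],HP[0]]
E
python3 - <<'E'
from h import *
q=quat(YP,0,1); p=pol(-.088)
env.move_pose([*p,.15],q)
env.move_straight([*p,.085],rate=.12)
env.hold(.2);im,d=env.grab_frame("wrist");cv2.imwrite("pics/over.png",im)
print(env.current_time_s(),topol(env.current_ee_pos()),env.current_ee_pos(),env.current_ft_force())
c=env.calibration("top");im,d=env.grab_frame("top");
P=cloud(env.calibration("scene"),env.grab_frame("scene")[1])
E
```

```text
12.0917 (np.float64(-0.08745887276547751), np.float64(-9.645697150373334e-05)) [0.50539004 0.09481864 0.0856936 ] [ 0.05263518 -0.52491955 -0.68303261]
```

View pics/over.png

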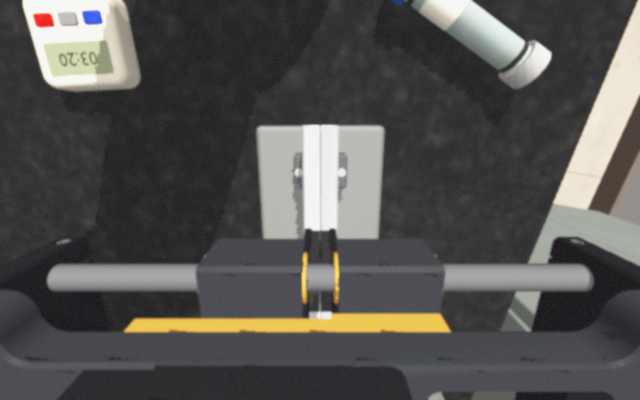

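The tube slipped out during the transfer. It now lies on the bench at the upper right, with its steel end at about (525,65) and its blue end at about (400,0). I'll locate it with the top camera.

Run:
```python
from h import *
p=env.current_ee_pos(); env.move_straight([p[0],p[1],.2],rate=.2); 
env.hold(.5)
im,d=env.grab_frame("top"); cv2.imwrite("pics/top2.png",im); np.save("top2_d.npy",d)
im,d=env.grab_frame("scene"); cv2.imwrite("pics/scene2.png",im)
im,d=env.grab_frame("wrist"); cv2.imwrite("pics/wrist2.png",im); np.save("wrist2_d.npy",d); np.save("wrist2_c.npy",env.calibration("wrist"),allow_pickle=True)
a=cv2.resize(cv2.imread("pics/top2.png")[150:350,60:380],(640,400)); print(env.current_time_s(),env.current_opening())
cv2.imwrite("pics/m.png",np.hstack([cv2.resize(a,(400,250)),cv2.resize(im,(400,250))]))
```

```text
13.5667 0.005349210189352921
```

View pics/m.png

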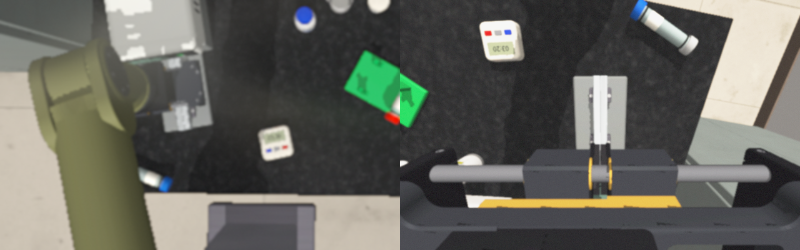

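The left half (top view) shows the tube near the bench's front edge beside the arm. The right half (wrist view) shows it whole, with its blue cap at about (638,10) and its steel cap at about (690,45) in the mosaic.

```bash
cat > loc.py <<'E'
from h import *
def tube(im,c,box):
    """axis of tube on bench from bright/blue blob, z=.015"""
    x0,y0,x1,y1=box; m=((im.max(2)>95)*255).astype(np.uint8)|mask(im,'blue'); s=np.zeros_like(m); s[y0:y1,x0:x1]=m[y0:y1,x0:x1]
    s=cv2.morphologyEx(s,cv2.MORPH_CLOSE,np.ones((7,7)))
    n,l,st,_=cv2.connectedComponentsWithStats(s); i=1+np.argmax(st[1:,4]); v,u=np.nonzero(l==i)
    Q=ray(c,u,v,.015)[:,:2].astype(np.float32); r=cv2.minAreaRect(Q*1000); 
    b=mask(im,'blue')&s; vb,ub=np.nonzero(b); B=ray(c,ub.mean(),vb.mean(),.015)[0,:2]
    ctr=np.array(r[0])/1000; bx=cv2.boxPoints(r)/1000; e=max((bx[1]-bx[0],bx[2]-bx[1]),key=np.linalg.norm); e/=np.linalg.norm(e)
    if e@(ctr-B)<0:e=-e
    return ctr,np.arctan2(e[1],e[0]),r,B,st[i]
E
python3 - <<'E'
from loc import *
im=cv2.imread("pics/wrist2.png"); c=np.load("wrist2_c.npy",allow_pickle=True).item()
ctr,yaw,r,B,st=tube(im,c,(370,0,490,95)); print(ctr,np.degrees(yaw),r,B,st)
d=np.load("wrist2_d.npy");P=cloud(c,d);print(P[0:95:3,370:490:3][...,2].max())
P=P[0:95,370:490].reshape(-1,3);P=P[(P[:,2]>.012)&(P[:,2]<.05)];print(cv2.minAreaRect((P[:,:2]*1000).astype(np.float32)),np.percentile(P[:,2],[50,99]))
for l in(0,.3,.5,-.3):
  for fl in(0,1):
    for k in (0,.03,-.03):
      p=ctr+k*np.array([np.cos(yaw),np.sin(yaw)])
      # tool with y perpendicular to tube axis, leaning along the tube or not
      q=quat(yaw,l,fl); s=env.inverse_kinematics([*p,.006],q); print(l,fl,k,None if s is None else np.round(s,2))
E
```

```text
[0.34115396 0.18348004] 99.97735 ((341.1539611816406, 183.48004150390625), (84.30844116210938, 125.1679916381836), 9.977348327636719) [0.32201429 0.12785556] [ 370    0  120   88 4409]
0.3628016171487121
((343.1734924316406, 176.6842803955078), (120.43206024169922, 29.419719696044922), 68.72056579589844) [0.02578574 0.03145399]
0 0 0 [ 0.67  0.11 -1.25  2.26  0.14  0.85 -0.49]
0 0 0.03 [ 0.59  0.17 -1.25  2.24  0.21  0.86 -0.62]
0 0 -0.03 [ 0.74  0.06 -1.23  2.28  0.08  0.84 -0.36]
0 1 0 [ 0.77  0.16 -1.36  2.26  0.21  0.86  2.6 ]
0 1 0.03 [ 0.64  0.2  -1.31  2.24  0.25  0.87  2.49]
0 1 -0.03 None
0.3 0 0 [ 0.76  0.06 -1.04  2.31 -0.35  0.8   0.15]
0.3 0 0.03 [ 0.7   0.07 -1.06  2.31 -0.34  0.77  0.06]
0.3 0 -0.03 [ 0.81  0.05 -1.01  2.32 -0.35  0.82  0.22]
0.3 1 0 None
0.3 1 0.03 None
0.3 1 -0.03 None
0.5 0 0 [ 0.9   0.17 -1.02  2.32 -0.49  0.82  0.42]
0.5 0 0.03 [ 0.85  0.17 -1.05  2.33 -0.51  0.79  0.36]
0.5 0 -0.03 [ 0.94  0.18 -0.98  2.31 -0.46  0.86  0.47]
0.5 1 0 [-1.12  0.1   1.07  2.38 -0.75  0.94 -2.5 ]
0.5 1 0.03 [-1.21  0.08  1.07  2.39 -0.77  0.9  -2.56]
0.5 1 -0.03 [-1.04  0.12  1.07  2.37 -0.74  0.98 -2.43]
-0.3 0 0 [ 0.38  0.44 -1.3   2.17  0.7   1.19 -1.14]
-0.3 0 0.03 [ 0.28  0.48 -1.26  2.13  0.7   1.22 -1.2 ]
-0.3 0 -0.03 [ 0.49  0.41 -1.33  2.2   0.69  1.16 -1.07]
-0.3 1 0 [ 0.35  0.4  -1.24  2.17  0.66  1.16  2.04]
-0.3 1 0.03 [ 0.25  0.43 -1.21  2.13  0.67  1.19  1.97]
-0.3 1 -0.03 [ 0.44  0.35 -1.26  2.2   0.64  1.13  2.11]
```

Run:
```python
from h import *
for n in("wt","wrist2"):
    c=np.load(n+"_c.npy",allow_pickle=True).item(); t=cloud(c,np.load(n+"_d.npy")).reshape(-1,3)
    r=t[:,:2]-PORT; a=r@HP; la=r@[-HP[1],HP[0]]
    for lo,hi in((.135,.2),(.03,.11)):
        k=(abs(la)<.065)&(abs(la)>.028)&(t[:,2]>lo)&(t[:,2]<hi)&(a>-.06)&(a<.08); print(n,lo,k.sum(),np.percentile(a[k],[1,5,20,50,80]).round(4))
    k=(abs(la)<.009)&(t[:,2]>.05)&(t[:,2]<.065)&(a<-.1); print("front",np.percentile(a[k],[0,1,3]),"latrange",np.percentile(la[(abs(la)<.02)&(t[:,2]>.057)&(t[:,2]<.063)&(a<-.06)&(a>-.15)],[1,50,99]))
ctr=np.array([.3432,.1767]); yaw=np.radians(68.7); ax=np.array([np.cos(yaw),np.sin(yaw)])
for fl in(0,1):
    for z in(.004,.12): s=env.inverse_kinematics([*ctr,z],quat(yaw,0,fl)); print(fl,z,None if s is None else s.round(2))
for x,z in((-.16,.1),(-.1,.1),(-.16,.15),(-.2,.15)):
    s=env.inverse_kinematics([*pol(x),z],quat(YP,0,1)); print(x,z,None if s is None else s.round(2))
```

```text
wt 0.135 1186 [-0.0239 -0.023  -0.0212 -0.0207 -0.0194]
wt 0.03 1219 [-0.0008 -0.0004 -0.0001  0.0002  0.0005]
front [-0.15582929 -0.1553779  -0.15438683] latrange [-0.0116338   0.000428    0.01148415]Traceback (most recent call last):
  File "<stdin>", line 6, in <module>
    return _quantile_unchecked(
        a, q, axis, out, overwrite_input, method, keepdims, weights)
    return _ureduce(a,
                    func=_quantile_ureduce_func,
    ...<5 lines>...
                    overwrite_input=overwrite_input,
                    method=method)
    r = func(a, **kwargs)
    result = _quantile(arr,
                       quantiles=q,
    ...<2 lines>...
                       out=out,
                       weights=wgt)
    slices_having_nans = np.isnan(arr[-1, ...])
                                  ~~~^^^^^^^^^
IndexError: index -1 is out of bounds for axis 0 with size 0
```

The trough frame fits very well: the face is at 0 and the front end at -0.155. The console had only 5 mm clearance, so it probably knocked the tube out. Next I'll check reach and regrasp.

Run:
```python
from h import *
ctr=np.array([.3432,.1767]); yaw=np.radians(68.7); q=quat(yaw,0,1)
for fl in(0,1):
    for z in(.004,.12): s=env.inverse_kinematics([*ctr,z],quat(yaw,0,fl)); print(fl,z,None if s is None else s.round(2))
for x,z in((-.16,.1),(-.1,.1),(-.16,.15),(-.2,.15)):
    s=env.inverse_kinematics([*pol(x),z],quat(YP,0,1)); print(x,z,None if s is None else s.round(2))
env.gripper_to(.6)
env.move_pose([*ctr,.13],q)
print(env.current_time_s(), "at",env.current_ee_pos())
env.hold(.2); c=env.calibration("wrist"); im,d=env.grab_frame("wrist"); cv2.imwrite("pics/w3.png",im)
P=cloud(c,d).reshape(-1,3); k=(P[:,2]>.012)&(P[:,2]<.04)&(np.linalg.norm(P[:,:2]-ctr,axis=1)<.08); print(cv2.minAreaRect((P[k,:2]*1000).astype(np.float32)))
```

```text
0 0.004 [ 0.64  0.1  -1.19  2.26  0.13  0.84 -1.01]
0 0.12 [ 0.39 -0.21 -0.84  2.16 -0.17  1.13 -0.73]
1 0.004 [ 0.76  0.15 -1.32  2.26  0.19  0.85  2.09]
1 0.12 [-0.05 -0.16 -0.45  2.17 -0.08  1.12  2.31]
-0.16 0.1 [ 0.93  0.03 -1.17  2.06  0.04  1.07  1.49]
-0.1 0.1 [ 0.75  0.25 -1.09  1.93  0.25  1.1   1.31]
-0.16 0.15 [ 0.98 -0.09 -1.15  2.   -0.09  1.18  1.6 ]
-0.2 0.15 [ 0.99 -0.28 -1.07  2.09 -0.27  1.21  1.78]
15.6417 at [0.34387163 0.17689501 0.13038465]
((342.6452331542969, 177.0023956298828), (120.11672973632812, 28.838531494140625), 68.26199340820312)
```

Run:
```python
from h import *
ctr=np.array([.3427,.177]); q=quat(np.radians(68.4),0,1)
env.move_straight([*ctr,.03],q,rate=.12); print(env.move_straight([*ctr,.003],rate=.04,contact_N=6),env.current_ee_pos())
env.gripper_to(0.,45); print(env.current_opening()*87,env.current_finger_force(),env.current_ee_pos())
p=env.current_ee_pos(); env.move_straight([p[0],p[1],.14],rate=.12); print(env.current_opening()*87,env.current_time_s())
qp=quat(YP,0,1)
try: env.move_straight([*pol(-.2),.14],qp,rate=.06)
except env.PlanningError as e: print(e); env.move_pose([*pol(-.2),.14],qp)
print(env.current_opening()*87,env.current_time_s())
env.move_straight([*pol(-.17),.09],rate=.1); env.move_straight([*pol(-.092),.078],rate=.08)
print(env.current_opening()*87,env.current_time_s(),topol(env.current_ee_pos()))
env.hold(.2);c=env.calibration("wrist");im,d=env.grab_frame("wrist");cv2.imwrite("pics/over2.png",im)
```

```text
False [0.34280209 0.17709081 0.00305323]
20.918593504254712 44.99875009059906 [0.34266956 0.17700661 0.0030296 ]
20.90490431803081 19.6417
21.369634115537163 21.6917
21.259820248481226 23.5583 (np.float64(-0.09248488440730118), np.float64(-3.4045931335369845e-05))
```

View pics/over2.png

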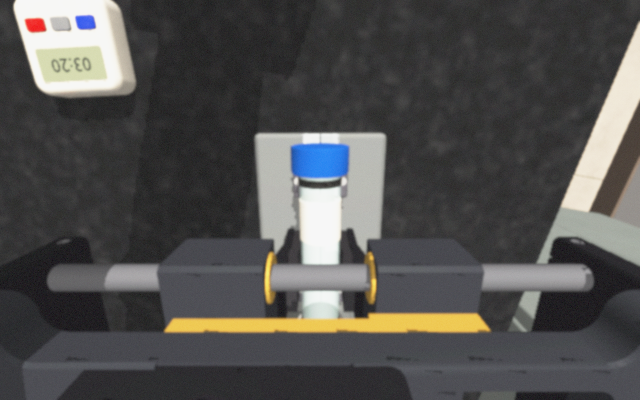

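The blue cap at (320,160) is centred over the rail with the tube still in the grip, so I'll lower and release it.

Run:
```python
from h import *
p=pol(-.092); print(env.move_straight([*p,.0605],rate=.03,contact_N=5),env.current_ee_pos(),env.current_ft_force())
env.gripper_to(.3); env.gripper_to(.45); env.hold(.2)
env.move_straight([*p,.16],rate=.15); print(env.current_time_s())
env.gripper_to(0.)
qp=quat(YP,0,1)
for x in(-.175,-.18,-.185): 
    s=env.inverse_kinematics([*pol(x),.07],qp); print(x,None if s is None else s.round(2))
for l in(.62,.66,.7,.74):
  for off in (0,.3,-.3):
    print(l,off,[(x,None if (s:=env.inverse_kinematics([*pol(x),.07],quat(YP+off,l,1))) is None else s.round(2).tolist()) for x in(-.075,-.045,-.015)])
env.move_straight([*pol(-.185),.16],rate=.15)
env.hold(.2);c=env.calibration("wrist");im,d=env.grab_frame("wrist");cv2.imwrite("pics/laid.png",im)
m=mask(im,'blue');m[:,:270]=0;m[:,380:]=0;v,u=np.nonzero(m)
P=cloud(c,d).reshape(-1,3); r=P[:,:2]-PORT;a=r@HP;la=r@[-HP[1],HP[0]]; k=(abs(la)<.02)&(P[:,2]>.07)&(P[:,2]<.1)&(a<-.03)
print(len(u),u.mean() if len(u) else 0,np.percentile(a[k],[0,1,99]) if k.any() else 0,np.median(la[k]) if k.any() else 0,np.percentile(P[k,2],[50,99]) if k.any() else 0, env.current_time_s())
```

```text
True [0.50032251 0.09402811 0.06005061] [-0.04985657 -0.33940019  4.72827675]
26.4333
-0.175 [ 0.16  0.   -0.41  2.14  0.    1.    1.5 ]
-0.18 [ 0.16 -0.01 -0.41  2.15 -0.    1.    1.5 ]
-0.185 [ 0.16 -0.02 -0.41  2.16 -0.01  1.    1.51]
0.62 0 [(-0.075, [0.21, -0.15, -0.46, 2.44, -0.05, 0.22, 1.52]), (-0.045, [0.24, -0.07, -0.49, 2.37, 0.08, 0.21, 1.41]), (-0.015, [0.22, 0.0, -0.48, 2.31, 0.23, 0.21, 1.28])]
0.62 0.3 [(-0.075, [-0.1, -0.12, 0.02, 2.42, -0.73, 0.34, 2.61]), (-0.045, [-0.02, -0.05, -0.07, 2.36, -0.76, 0.33, 2.62]), (-0.015, [0.1, 0.02, -0.19, 2.29, -0.73, 0.32, 2.6])]
0.62 -0.3 [(-0.075, [0.55, -0.14, -0.96, 2.39, 0.62, 0.35, 0.48]), (-0.045, [0.47, -0.02, -0.89, 2.33, 0.82, 0.4, 0.32]), (-0.015, [0.32, 0.06, -0.75, 2.27, 0.92, 0.43, 0.26])]
0.66 0 [(-0.075, None), (-0.045, [0.28, -0.08, -0.53, 2.4, 0.1, 0.15, 1.38]), (-0.015, [0.26, -0.0, -0.52, 2.34, 0.33, 0.15, 1.18])]
0.66 0.3 [(-0.075, None), (-0.045, [-0.91, -0.12, 0.82, 2.41, -0.68, 0.26, 2.6]), (-0.015, None)]
0.66 -0.3 [(-0.075, [0.7, -0.18, -1.11, 2.42, 0.66, 0.3, 0.41]), (-0.045, [0.63, -0.03, -1.05, 2.36, 
[... 175 characters left out ...]
 -0.4, 2.38, 0.57, 0.1, 0.93])]
0.7 0.3 [(-0.075, None), (-0.045, [-1.13, -0.19, 1.05, 2.44, -0.65, 0.19, 2.62]), (-0.015, None)]
0.7 -0.3 [(-0.075, [0.83, -0.25, -1.24, 2.44, 0.64, 0.23, 0.39]), (-0.045, [0.89, -0.06, -1.32, 2.38, 1.08, 0.34, 0.04]), (-0.015, [0.55, 0.07, -1.01, 2.32, 1.24, 0.44, -0.06])]
0.74 0 [(-0.075, None), (-0.045, None), (-0.015, [-1.32, -0.13, 1.04, 2.45, 1.49, 0.15, 0.08])]
0.74 0.3 [(-0.075, None), (-0.045, None), (-0.015, None)]
0.74 -0.3 [(-0.075, None), (-0.045, [0.8, -0.04, -1.25, 2.41, 1.28, 0.36, -0.17]), (-0.015, [0.78, 0.13, -1.25, 2.34, 1.43, 0.49, -0.22])]
9 320.0 [-0.15257303 -0.07890113 -0.06558262] 5.8854275278537543e-05 [0.08212258 0.08454422] 28.375
```

View pics/laid.png

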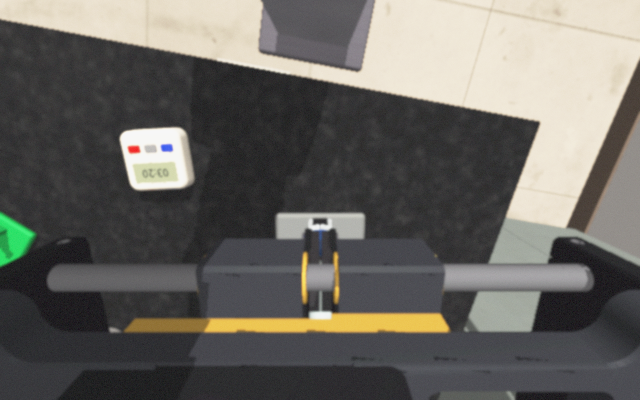

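The tube lies in the groove with its blue end at -0.1526 and no lateral offset. In the picture the cap shows at about (320,222), partly behind the fingers. Now I'll push: first with the tool vertical, then leaned back.

Run:
```python
from h import *
st=lambda s:print(s,round(env.current_time_s(),2),np.round(topol(env.current_ee_pos()),4),np.round(env.current_ee_pos()[2],4),np.round(env.current_ft_force(),1))
env.move_straight([*pol(-.185),.07],quat(YP,0,1),rate=.12); st("down")
print(env.move_straight([*pol(-.068),.07],rate=.03,contact_N=15)); st("pushed")
env.move_straight([*pol(-.08),.07],rate=.06)
try: env.move_straight([*pol(-.075),.07],quat(YP,.62,1),rate=.01); st("leaned")
except env.PlanningError as e: print(e)
```

```text
down 29.27 [-0.1844  0.    ] 0.0706 [ 0.3 -1.  -0.2]
False
pushed 33.33 [-0.068  0.   ] 0.07 [-2.7  0.7  1.2]
leaned 34.56 [-0.0739  0.0001] 0.071 [0.5 0.1 0.6]
```

Run:
```python
from h import *
st=lambda s:print(s,round(env.current_time_s(),2),np.round(topol(env.current_ee_pos()),4),np.round(env.current_ee_pos()[2],4),np.round(env.current_ft_force(),1))
r=env.move_straight([*pol(-.04),.07],rate=.025,contact_N=12); st(r)
env.move_straight([*pol(-.046),.07],rate=.05)
env.move_straight([*pol(-.045),.07],quat(YP,.67,1),rate=.01); st("lean2")
r=env.move_straight([*pol(-.01),.07],rate=.012,contact_N=12); st(r)
env.hold(.3); st("held")
```

```text
False 36.11 [-0.0401 -0.    ] 0.07 [-0.4  0.5  0.3]
lean2 36.62 [-0.0458 -0.0002] 0.0693 [-0.4 -0.7  0.8]
True 38.21 [-0.0285 -0.0002] 0.0684 [-2.  -0.8  0.6]
held 38.51 [-0.0289 -0.0002] 0.0681 [ 0.4 -0.4 -0.4]
```

Run:
```python
from h import *
st=lambda s:print(s,round(env.current_time_s(),2),np.round(topol(env.current_ee_pos()),4),np.round(env.current_ee_pos()[2],4),np.round(env.current_ft_force(),1))
env.move_straight([*pol(-.033),.07],rate=.02); st("back")
r=env.move_straight([*pol(-.01),.07],rate=.012,contact_N=20); st(r)
env.move_straight([*pol(-.05),.07],rate=.05); env.hold(.2); st("away")
env.move_straight([*pol(-.09),.13],rate=.08); env.hold(.3)
c=env.calibration("wrist");im,d=env.grab_frame("wrist");cv2.imwrite("pics/fin_w.png",im)
ims,ds=env.grab_frame("scene"); cv2.imwrite("pics/fin_s.png",cv2.resize(ims[180:340,130:386],(768,480),interpolation=2))
P=cloud(env.calibration("scene"),ds);m=mask(ims,'blue');r=P[...,:2]-PORT;a=r@HP;la=r@np.array([-HP[1],HP[0]])
k=(m>0)&(abs(la)<.03)&(a<.02)&(a>-.2);print(k.sum(),np.percentile(a[k],[2,50,98]) if k.any() else 0,np.median(la[k]) if k.any() else 0,np.percentile(P[k][:,2],[50,98]) if k.any() else 0)
```

```text
back 38.88 [-0.0329  0.    ] 0.0702 [-1.   0.  -0.6]
True 39.74 [-0.0285 -0.0003] 0.0676 [-2.  -0.7  0.8]
away 40.52 [-0.0497  0.    ] 0.0701 [1.2 0.1 0.3]Traceback (most recent call last):
  File "<stdin>", line 6, in <module>
bench.PlanningError: the arm cannot follow that straight line within its joint ranges
```

Run:
```python
from h import *
env.move_straight([*pol(-.08),.09],quat(YP,.35,1),rate=.04)
env.move_straight([*pol(-.13),.18],quat(YP,0,1),rate=.08); env.hold(.3); print(env.current_time_s())
c=env.calibration("wrist");im,d=env.grab_frame("wrist");cv2.imwrite("pics/fin_w.png",im)
ims,ds=env.grab_frame("scene"); cv2.imwrite("pics/fin_s.png",cv2.resize(ims[180:340,130:386],(768,480),interpolation=2))
P=cloud(env.calibration("scene"),ds);m=mask(ims,'blue');r=P[...,:2]-PORT;a=r@HP;la=r@np.array([-HP[1],HP[0]])
k=(m>0)&(abs(la)<.03)&(a<.02)&(a>-.2);print(k.sum(),np.percentile(a[k],[2,50,98]) if k.any() else 0,np.median(la[k]) if k.any() else 0,np.percentile(P[k][:,2],[50,98]) if k.any() else 0)
```

```text
43.3083
2 [-0.16058911 -0.15984639 -0.15910367] -0.023378127552599916 [0.40419187 0.40869284]
```

View pics/fin_s.png

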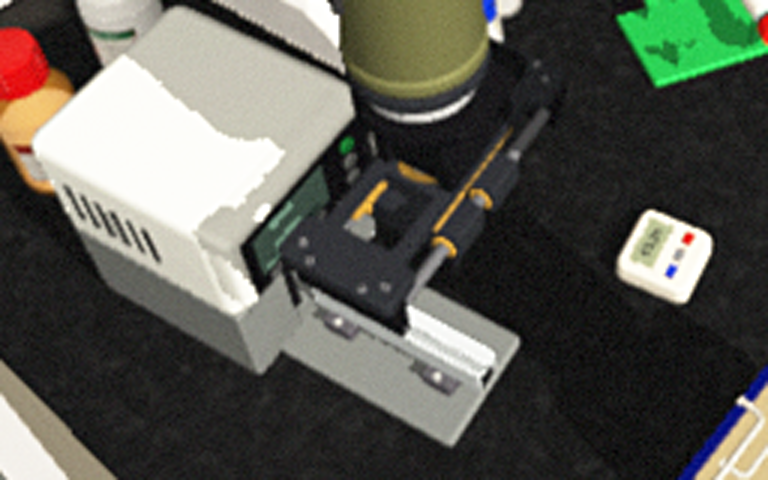

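The trough in front of the port is empty, so the tube is inside. Pushes at 12 N and 20 N stopped at exactly the same place, which puts the window about 99 mm behind the face, inside the stop's range. The robot is clear, so I'm handing in.

Run:
```python
from bench import env
print(env.job_done(), env.current_time_s())
```

```text
the job is handed in; nothing more can be done
the job is handed in; nothing more can be done
```

I handed the job in with the sample tube in the trough, window end first, pushed against a firm stop about 99 mm behind the face; I couldn't see the cap or read the sensing pin, I dropped the tube once on the way (probably knocked on the console) and regrasped it from the bench, and no verdict came back.

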